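# Lock the tang's adjusting screw and put the setting gauge away

### The arm

A 7-joint arm with a two-finger parallel gripper is mounted at the origin on the work surface. World frame = base frame: x ahead of the robot, y to its left, z up, the work surface at z = 0. Lengths are in m, angles in degrees, forces in N, time in s.
With the tool pointing down it reaches from about 0.425 to 0.875 m from the base axis. Payload 4.7 kg.
Tool frame: the origin (TCP) lies at the very end of the fingers, on their centre line; the grasp point (between the pads) lies 19 mm behind it; z points along the fingers, y is the direction in which the jaws open and shut (so a half turn about z gives the same grasp; the last joint's range is limited). The gripper opens to 87 mm and grips with 3 to 60 N. Pads are 19 mm wide; open, the fingers measure 117 mm over their backs; the gripper's body (75 mm by 190 mm) begins 51 mm behind the grasp point.
Start: joints at [-64.28, 18.392, -4.016, 83.108, 1.295, 78.541, -3.26], TCP at [0.274, 0.59, 0.193] pointing down, gripper open.
Joint ranges: [-163.93, 163.93], [-17.29, 119.83], [-79.2, 71.16], [3.27, 140.29], [-89.18, 269.18], [5.43, 117.66], [-154.24, 154.24]. Speed limits (degrees/s): [147.25, 147.25, 180, 180, 180, 180, 180].

### API

Orientations are given as [roll, pitch, yaw] about the fixed x, y, z axes, in that order (R = Rz(yaw) Ry(pitch) Rx(roll)).
In Python, from cell import * gives the robot as it stands.
- The arm moves only by the tool drive_tool, never from a script. Its argument "moves" is text: rows parted by semicolons, each of 5 numbers parted by spaces: the shift along the tool's x, y, z in m, then the turn about the tool's z in degrees, then the gripper's target within -1 to 1 (fully open at 1, half-way at 0, shut at -1). In form: x y z yaw fingers; .... A call has exactly 8 rows; each row is the pose to reach, as a shift and turn from the pose commanded when the call began, along the tool's axes at that moment; what a row does not reach only later rows make up. A row lasts 1/10 s, in which the tool goes at most 50 mm and 8.59 degrees, less where a joint would pass 70% of its speed; a pose out of reach is approached as far as the arm can. A call with a gripper value outside its range is refused whole. The fingers move at their own pace and stop on an object; "grip_force" is the grip in N (left out, the last holds). Time passes only in rows, so rows that repeat a pose let the fingers close, or fill a call up. It gives the time, the measured TCP pose, the force and the opening at its end, in the units of the state.
- get_obs(): the state, without advancing time (a new reading comes with each control period).
- read_camera(name): name is "side" or "top" or "wrist"; returns (picture, depth): 420x560x3 uint8, red, green, blue; 420x560 float32, m along the optical axis (not along the pixel's ray), 0 where there is no reading.
- calibration(name): a dict with "intrinsics" (3x3 intrinsics, pixels), "cam_to_world" (4x4, takes a point from camera to world coordinates); the wrist camera has in their place "T_tool_cam" (4x4, takes a point from camera to tool coordinates, whose origin is the TCP and whose axes are the flange's). Camera axes: x right, y up, looking along -z (the intrinsics and any distortion apply to the point x, -y, -z); pixel columns grow to the right and rows downward; lengths in m; the calibration is good to about 2 mm. A picture is of the moment at which its call begins: read the wrist's pose just before it. calibration takes no time and is no camera call.
- sign_off(): hands the job in, once; it reports no verdict.
Trained networks look in the newest picture that a camera, given by its name, has taken for a name from the list of things; names that differ only in an ending like _2 or _b are one class to them, and where a whole thing is asked for, a point or a joint stands for the part that bears it (a point fixed in the world has none). Each returns a list of dicts, best first, with "conf" (0 to 1); they miss things now and then, are a little off and sometimes report something else, mostly with a low value. They report only what shows in the picture. A call takes as long as a camera call. They do not tell look-alikes from the thing itself.
- search_frame(camera, name): "uv" ([column, row] in pixels, amid what is visible of it).
- pinpoint(camera, name): "uv" ([column, row] in pixels: a listed point, or the origin of a listed thing).
The state is a dict: "time_s": time; "qpos": joint angles; "joint_velocities": joint speeds; "effort": joint torques, N m; "tool_pos": TCP position; "tool_rot": TCP orientation; "force": force on the tool from outside, world axes, zero at the start; "wrist_torque": the same for the moment, N m; "grip_width": finger opening in m.
Only numpy, scipy, OpenCV 4.12 (cv2) and the standard library are available. Lean on these libraries where they do the work, as an engineer would, in place of code of your own. Each camera call takes 0.05 s, during which the arm holds its last target. There are 200 camera calls.

### The job

The red tang's upright adjusting screw has been set to the gauge under its foot. Run the jam nut on it down (clockwise from above) and nip it up to about 0.4 N m on its spring washer, by feel, never so hard that the adjusting screw turns round with it. Leave the gauge where it is until the nut is tight; then slide the gauge straight out from under the foot, without forcing it up against the foot, and lay it flat in the wooden tray, leaving the other things on the bench alone.

Things in the scene. Friction and masses are not known exactly. Their poses are not given: they have to be found in the camera images.
- nut_center (a point): Centre of the steel jam nut on the upright screw: hexagon 34 mm across flats, 39 mm over corners, 14 mm high; 91 to 93 mm above the bench. z up; x is square to a pair of flats and turns with the nut. It tightens clockwise from above, dropping 2.5 mm a turn, and starts 1.4 to 3.8 rad short of its seat (unknown). Let go, it stays tight. Fingers opened over 45 mm can turn back round it without lifting.
- screw_top (a point): Centre of the top end of the adjusting screw, 20 mm across, on the nut's axis, 124 mm above the bench (about 26 mm above the nut's top). Torque felt on the nut: 0.04 N m while it runs; at the seat it jumps to 0.2 N m, then grows 0.8 N m per rad of further turn; at 0.6 N m the screw turns along and the setting is spoilt. Bite beyond 0.25 rad springs back to 0.25 rad on release.
- screw (a joint): Turn of the adjusting screw in the tang arm (rad, 0 as set, positive clockwise from above). It has to stay at 0; it starts to turn only above 0.6 N m.
- washer (a joint): How far the spring washer (29 mm across, 3.5 mm thick, beneath the nut) has been squeezed down (m): 0 when slack, growing 0.4 mm per rad of nut turn after the nut has met it, so 0.05 mm at 0.3 N m, 0.1 mm at 0.4 N m: too little to be read reliably. Tight means over 0.04 mm.
- foot: The screw's steel foot, a disc 24 mm across; its origin is the centre of its flat underside, on the screw axis, 36 mm above the bench and 2 mm above the gauge's top.
- fixture: The setting fixture, fixed: dark base plate 90 x 350 x 10 mm (y = -140 to +210 mm), grey pillar, red tang arm 36 mm wide to +y (top 64 mm above the bench) with a 30 mm boss under the nut (top at 80 mm), so fingertips may reach 10 mm below the nut. Origin on the screw axis at bench height, z up. The gauge comes out towards -y.
- gauge_center (a point): Centre of the loose aluminium setting gauge's bar: 22 x 120 x 24 mm, its length along y, lying on the base plate (centre 22 mm above the bench) with its +y end under the foot. 0.15 kg.
- gauge_grip (a point): Centre of the upright grip tab on the gauge's bar near its -y end (48 mm from the bar's centre): 12 mm thick along x, 20 mm along y, 36 mm high; this point is 42 mm above the gauge's underside, the tab's top 60 mm. Same axes as the bar. To clear the foot the gauge is drawn 35 mm or more towards the fixture's -y.
- tray: The open wooden tray, fixed: 90 mm (x) by 165 mm (y) outside, walls 5 mm thick and 22 mm high, floor 5 mm thick. Origin at the centre of its underside. The gauge lies in it lengthways along y, either way round, near the middle.
- oilstone: Bystander: pink oilstone block, 50 x 100 x 22 mm.
- spare_nut: Bystander: loose spare nut lying flat on the bench, 30 mm across.
- loupe: Bystander: black loupe, 36 mm across, 28 mm high.
- wrench: Bystander: wrench, 170 mm long.
- oil_jar: Bystander: oil jar, 52 mm across, 70 mm high.
- screwdriver: Bystander: screwdriver, 170 mm long.
- spare_tang: Bystander: a spare red tang arm lying flat, 200 mm long, with an upright steel pin 80 mm high.
Not all that is in view belongs to the job. Leave any blue or yellow look-alike of the part that bears gauge_center alone.

How it is judged (in metres and radians):
On the way, in this order (a step that is already met when the one before it is completed fails the run):
1. the jam nut is tight on its washer (0.28 N m or more) with the gauge still under the foot (value of joint washer above 4e-05 m and distance of gauge_center from where it was at the start of the episode below 0.006 m), for 0.2 s.
2. the gauge is drawn clear of the foot, still low (y of gauge_center in the frame of fixture below -0.073 m and height (world z) of gauge_center below 0.06 m and value of joint washer above 4e-05 m), for 0.05 s.
At the end, for the whole second after the job is handed in: the nut is still tight (washer squeezed by more than 0.04 mm) and the gauge lies flat (within 0.08 rad) on the floor of the tray, its centre within 30 mm across and 25 mm along of the tray's middle, at rest (value of joint washer above 4e-05 m and x of gauge_center in the frame of tray between -0.03 and 0.03 m and y of gauge_center in the frame of tray between -0.025 and 0.025 m and height (world z) of gauge_center below 0.021 m and angle between gauge_center's own z axis and vertical below 0.08 rad and linear speed of gauge below 0.02 m/s); the robot touches nothing.
It fails at once if the adjusting screw is dragged round by more than 0.1 rad (value of joint screw above 0.1 rad or value of joint screw below -0.1 rad).
It fails at once if the gauge is forced against the foot with more than 15 N (contact force between gauge and foot above 15 N).
It fails at once if a bystander is moved by more than 30 mm (distance of any of oilstone, spare_nut, loupe, wrench, oil_jar, screwdriver, spare_tang from where it was at the start of the episode above 0.03 m).
It also fails if it takes over 67 s, if anything falls off the work surface, if the arm or the gripper's body presses on something with over 40 N, if the wrist force passes 120 N, or if a joint passes its speed limit or range.

## Working session

There is one attempt and no reset: what is moved stays moved. The work goes in short steps, Python scripts to look and compute and a tool call to move; the robot and the scene stay as the last step left them, time stands still between calls to the robot, and variables do not carry over. Pictures are saved under pics/ and viewed, about 8 in all and at most 12, crops included, and the job is handed in when it is done.

Besides the shell and the picture viewer there is one more tool, called after "Call:" as name(argument=value, ...) on one line, values as JSON. drive_tool: Moves the arm, as the interface text tells. Its arguments: {"type":"object","properties":{"moves":{"type":"string"},"grip_force":{"type":"number"}},"required":["moves"]}

```bash
mkdir -p pics
cat > h.py <<'E'
from cell import *
import numpy as np, cv2
from scipy.spatial.transform import Rotation as R
def T_cam(name):
    c=calibration(name); K=np.array(c["intrinsics"])
    if "cam_to_world" in c: return K,np.array(c["cam_to_world"])
    o=get_obs(); T=np.eye(4); T[:3,3]=o["tool_pos"]; T[:3,:3]=R.from_euler("xyz",o["tool_rot"],degrees=True).as_matrix()
    return K,T@np.array(c["T_tool_cam"])
def ray(K,T,uv):
    d=np.array([(uv[0]-K[0,2])/K[0,0],-(uv[1]-K[1,2])/K[1,1],-1.]); return T[:3,3],T[:3,:3]@d
def at_z(K,T,uv,z):
    o,d=ray(K,T,uv); return o+d*(z-o[2])/d[2]
def dep(K,T,uv,D):
    o,d=ray(K,T,uv); return o+d*D[int(uv[1]),int(uv[0])]
def proj(K,T,p):
    c=np.linalg.inv(T)@np.r_[p,1]; return [K[0,0]*c[0]/-c[2]+K[0,2],K[1,1]*-c[1]/-c[2]+K[1,2]]
def save(n,im): cv2.imwrite("pics/"+n,cv2.cvtColor(im,cv2.COLOR_RGB2BGR))
E
python3 - <<'E'
from h import *
np.set_printoptions(precision=4,suppress=True)
print(get_obs()); print({k:v for k,v in calibration("top").items()}.keys())
Z=dict(nut_center=.092,screw_top=.124,gauge_center=.022,gauge_grip=.052,tray=0,fixture=0)
ims=[]
for cam in("top","side"):
    K,T=T_cam(cam); im,D=read_camera(cam); save(cam+"0.png",im); print(cam,T[:3,3],K[0,0])
    for n in Z:
        for r in pinpoint(cam,n)[:4]: print(n,np.round(r["uv"],1),round(r["conf"],2),at_z(K,T,r["uv"],Z[n]),'depth',dep(K,T,r["uv"],D))
E
```

```text
{'time_s': 0.0, 'qpos': array([-64.2813,  18.4382,  -4.0178,  83.1744,   1.2957,  78.5403,
        -3.2612]), 'joint_velocities': array([ 0.0396,  0.0467, -0.1063, -0.0183, -0.0498, -0.0697, -0.0966]), 'effort': array([ -0.0003, -49.1293,  -0.4041, -31.2537,  -0.0639,   0.0436,
         0.0002]), 'tool_pos': array([0.2736, 0.589 , 0.1919]), 'tool_rot': array([-179.8924,    0.0057,  155.0921]), 'force': array([ 0.6899,  0.587 , -0.1788]), 'wrist_torque': array([ 0.0176,  0.0518, -0.0127]), 'grip_width': 0.08711403133389838}
dict_keys(['intrinsics', 'cam_to_world'])
top [0.3821 0.0023 1.4355] 495.16102845773884
nut_center [269.5 212.1] 0.49 [0.5642 0.0568 0.092 ] depth [0.5636 0.0566 0.0964]
nut_center [272.7 151. ] 0.35 [0.7357 0.0457 0.092 ] depth [0.7594 0.0486 0.002 ]
screw_top [263.1 202.8] 0.58 [0.5853 0.0724 0.124 ] depth [0.5907 0.0742 0.0892]
gauge_center [438.  171.9] 0.98 [ 0.682  -0.4292  0.022 ] depth [ 0.6811 -0.4279  0.0261]
gauge_center [229.4 153. ] 0.77 [0.7508 0.1751 0.022 ] depth [0.7506 0.175  0.0228]
gauge_center [280.1 206.4] 0.62 [0.5897 0.0288 0.022 ] depth [0.
[... 1041 characters left out ...]
2 ] depth [ 0.3733 -0.1279  0.0204]
gauge_center [223.7 238.5] 0.69 [0.3865 0.0736 0.022 ] depth [0.3862 0.0721 0.0236]
gauge_grip [228.1 221.6] 0.88 [0.4129 0.1154 0.052 ] depth [0.4155 0.1282 0.0397]
gauge_grip [297.4 238.1] 0.8 [ 0.6037 -0.0215  0.052 ] depth [ 0.5975 -0.0368  0.0685]
gauge_grip [395.5 334. ] 0.64 [ 0.7345 -0.4385  0.052 ] depth [ 0.7365 -0.4362  0.0479]
gauge_grip [327.  202.3] 0.57 [0.7571 0.111  0.052 ] depth [0.7606 0.1182 0.045 ]
tray [308.8 316.5] 0.56 [ 0.549  -0.2814 -0.    ] depth [ 0.5469 -0.2858  0.0065]
fixture [282.  230.8] 0.7 [0.5852 0.074  0.    ] depth [0.5765 0.0494 0.0255]
fixture [328.9 221.9] 0.42 [0.7518 0.0687 0.    ] depth [ 0.7547  0.0746 -0.0062]
```

View pics/top0.png

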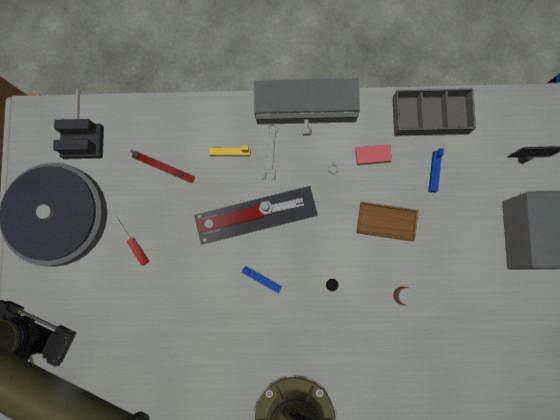

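View pics/side0.png

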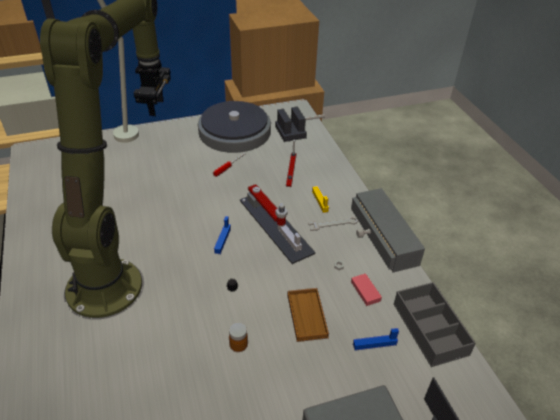

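The silver gauge under the foot is at about (288,204) in the top view, with its tab at (301,201). Three look-alikes lie elsewhere: blue at (262,279) and (436,170), yellow at (230,151). Only the silver one lies on the fixture base under the screw at (265,208). The tray is at (387,222). I'll confirm the gauge in a crop.

Run:
```python
from h import *
np.set_printoptions(precision=4,suppress=True)
im=cv2.imread("pics/top0.png")[180:250,190:330]; cv2.imwrite("pics/crop1.png",cv2.resize(im,None,fx=5,fy=5,interpolation=cv2.INTER_CUBIC))
c=calibration("wrist"); print(c)
# base plate & tray rectangles from the top picture
K,T=T_cam("top"); full=cv2.cvtColor(cv2.imread("pics/top0.png"),cv2.COLOR_BGR2HSV)
m=cv2.inRange(full,(5,110,50),(20,255,255)); m[:, :340]=0; m[:,430:]=0; m[250:]=0; m[:195]=0
r=cv2.minAreaRect(cv2.findNonZero(m)); print("tray",r,at_z(K,T,r[0],.02)); b=cv2.boxPoints(r); print(np.array([at_z(K,T,p,.022)[:2] for p in b]))
```

```text
{'intrinsics': array([[359.8027,   0.    , 278.8205],
       [  0.    , 359.8027, 209.761 ],
       [  0.    ,   0.    ,   1.    ]]), 'T_tool_cam': array([[ 0.0017,  0.9688,  0.2477,  0.0677],
       [ 1.    , -0.0014, -0.0014, -0.0002],
       [-0.001 ,  0.2477, -0.9688, -0.1903],
       [ 0.    ,  0.    ,  0.    ,  1.    ]])}
tray ((387.0, 221.00001525878906), (58.265594482421875, 30.82985496520996), 8.130102157592773) [ 0.5421 -0.2767  0.02  ]
[[ 0.5114 -0.1867]
 [ 0.5993 -0.2023]
 [ 0.5723 -0.3661]
 [ 0.4851 -0.3493]]
```

View pics/crop1.png

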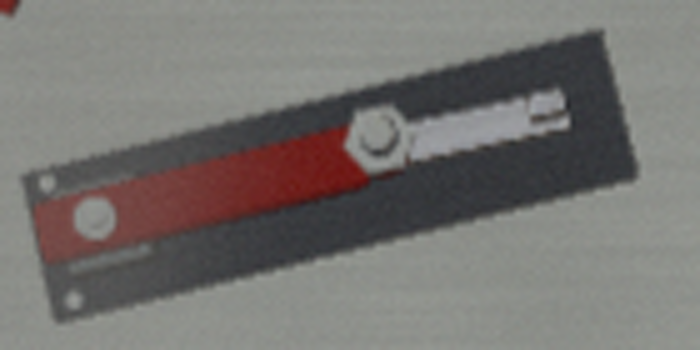

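Call:
drive_tool(moves="-0.04 -0.028 -0.08 0 1; -0.08 -0.056 -0.08 0 1; -0.12 -0.084 -0.08 0 1; -0.16 -0.112 -0.08 0 1; -0.2 -0.14 -0.08 0 1; -0.24 -0.168 -0.08 0 1; -0.28 -0.196 -0.08 0 1; -0.32 -0.224 -0.08 0 1", grip_force=20)

```text
time_s: 1.5
tool_pos: [0.4598, 0.268, 0.2734]
tool_rot: [179.9, 0.0, 155.1]
force: [0.9, 0.2, -0.2]
grip_width: 0.0872
```

The crop confirms it: the silver bar and tab run out from under the nut and foot along the plate. On to above the nut.

Call:
drive_tool(moves="-0.032 -0.023 0.01 0 1; -0.064 -0.046 0.02 0 1; -0.096 -0.069 0.03 0 1; -0.128 -0.092 0.04 0 1; -0.160 -0.115 0.05 0 1; -0.1915 -0.137 0.06 0 1; -0.1915 -0.137 0.06 0 1; -0.1915 -0.137 0.06 0 1")

```text
time_s: 2.3
tool_pos: [0.575, 0.0642, 0.2127]
tool_rot: [-180.0, -0.0, 155.0]
force: [0.2, 0.6, 0.7]
grip_width: 0.0869
```

Run:
```python
from h import *
np.set_printoptions(precision=4,suppress=True)
o=get_obs(); print(o["qpos"],o["tool_pos"],o["tool_rot"],o["wrist_torque"])
Z=dict(nut_center=.092,screw_top=.124,gauge_center=.022,gauge_grip=.052,foot=.036,fixture=0)
K,T=T_cam("wrist"); im,D=read_camera("wrist"); save("w1.png",im); np.save("w1d.npy",D); np.savez("w1.npz",K=K,T=T,D=D)
for n in Z:
    for r in pinpoint("wrist",n)[:2]: print(n,np.round(r["uv"],1),round(r["conf"],2),at_z(K,T,r["uv"],Z[n]))
```

```text
[-28.2023   9.2686  21.7133  92.7368  -3.4938  78.7011  58.8959] [0.575  0.0642 0.2127] [-179.9881   -0.038   154.9548] [0.0467 0.0012 0.0422]
nut_center [284.6 197.4] 0.8 [0.5777 0.0688 0.092 ]
screw_top [287.1 205.1] 0.66 [0.5776 0.0704 0.124 ]
gauge_center [431.  281.2] 0.74 [0.7529 0.175  0.022 ]
gauge_center [248.9 209.3] 0.56 [0.5877 0.0225 0.022 ]
gauge_grip [216.2 244.1] 0.91 [ 0.6009 -0.0189  0.052 ]
fixture [287.2 179.2] 0.71 [0.5787 0.0732 0.    ]
```

View pics/w1.png

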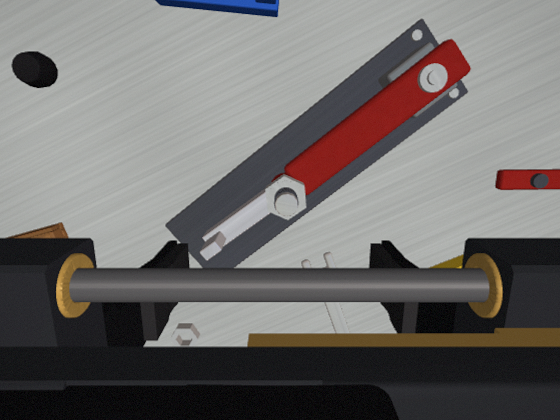

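```bash
cat > hexfit.py <<'E'
from h import *
from scipy.optimize import minimize
np.set_printoptions(precision=4,suppress=True)
def cloud(K,T,D):
    v,u=np.mgrid[:D.shape[0],:D.shape[1]]; d=np.stack([(u-K[0,2])/K[0,0],-(v-K[1,2])/K[1,1],-np.ones_like(D)],-1)*D[...,None]
    return d@T[:3,:3].T+T[:3,3]
if __name__=="__main__":
    z=np.load("w1.npz"); P=cloud(z["K"],z["T"],z["D"]); ok=z["D"]>0
    near=ok&(np.hypot(P[...,0]-.577,P[...,1]-.068)<.03)
    h=P[near][:,2]; print(np.histogram(h,bins=np.arange(.05,.14,.004)))
    m=near&(abs(P[...,2]-.0985)<.006); q=P[m][:,:2]; print(len(q),P[m][:,2].mean())
    t=near&(P[...,2]>.115); print("screw top",P[t].mean(0),t.sum(), "minmax",P[t][:,:2].min(0),P[t][:,:2].max(0))
    hull=cv2.convexHull(q.astype(np.float32))[:,0]; print("bbox ctr",(q.min(0)+q.max(0))/2, q.max(0)-q.min(0))
    # widths per direction -> min = flats
    w=[np.ptp(q@[np.cos(a),np.sin(a)]) for a in np.radians(range(0,180))]
    s=[w[i]+w[i+60]+w[i+120] for i in range(60)]; i=int(np.argmin(s)); print("flat normal deg",i,[w[i],w[i+60],w[i+120]],min(w)); print(np.round(s[::5],4))
    c,r=cv2.minEnclosingCircle(q.astype(np.float32)); print(c,r)
    g=ok&(abs(P[...,2]-.034)<.006)&(np.hypot(P[...,0]-.59,P[...,1]-.02)<.07); r=cv2.minAreaRect(P[g][:,:2].astype(np.float32)); print("gauge",r,P[g][:,2].mean())
    g=ok&(abs(P[...,2]-.070)<.006)&(np.hypot(P[...,0]-.60,P[...,1]+.02)<.03); r=cv2.minAreaRect(P[g][:,:2].astype(np.float32)); print("tab",r,P[g].mean(0))
    im=cv2.imread("pics/w1.png")[140:260,190:350]; cv2.imwrite("pics/crop2.png",cv2.resize(im,None,fx=5,fy=5,interpolation=cv2.INTER_CUBIC))
E
python3 hexfit.py
```

```text
(array([  9,  20, 179, 303,   0,   0,   0,   0,  19,  25,  31, 643, 123,
        21,  19,  24,  57, 134, 281,   0,   0,   0]), array([0.05 , 0.054, 0.058, 0.062, 0.066, 0.07 , 0.074, 0.078, 0.082,
       0.086, 0.09 , 0.094, 0.098, 0.102, 0.106, 0.11 , 0.114, 0.118,
       0.122, 0.126, 0.13 , 0.134, 0.138]))
789 0.09726606228527
screw top [0.5548 0.0797 0.3442] 17193 minmax [0.547  0.0597] [0.5859 0.0972]
bbox ctr [0.577  0.0695] [0.0362 0.0379]
flat normal deg 10 [np.float64(0.034473380099115714), np.float64(0.03398166622088955), np.float64(0.03404380107697619)] 0.03398166622088955
[0.1087 0.1056 0.1025 0.1052 0.1086 0.1116 0.1138 0.1151 0.1156 0.1152
 0.1139 0.1117]
(0.5768788456916809, 0.06953967362642288) 0.01939486525952816
gauge ((0.5939837694168091, 0.007609989494085312), (0.02232925221323967, 0.08506402373313904), 11.153522491455078) 0.03244687021395225
tab ((0.5998790860176086, -0.02251756191253662), (0.012325060553848743, 0.020349275320768356), 13.569256782531738) [ 0.5995 -0.022   0.0681]
```

View pics/crop2.png

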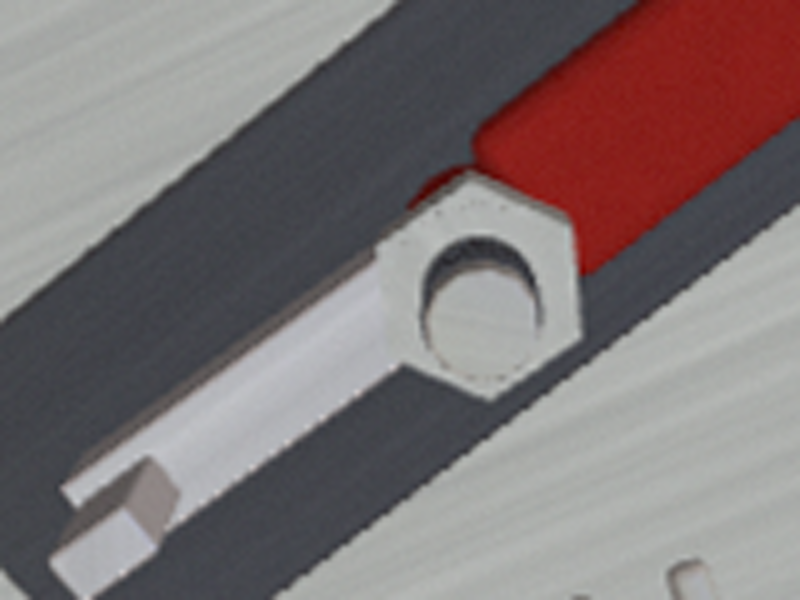

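Nut centre is at about (0.577, 0.0695), with flat normals at 10° (mod 60) in world. Clockwise turning lowers j7, so I'll start at yaw 220, where j7 is about 124.

Call:
drive_tool(moves="0.0004 0.0056 0.01 -8.5 1; 0.0004 0.0056 0.02 -17 1; 0.0004 0.0056 0.03 -25.5 1; 0.0004 0.0056 0.04 -34 1; 0.0004 0.0056 0.05 -42.5 1; 0.0004 0.0056 0.06 -51 1; 0.0004 0.0056 0.07 -59.5 1; 0.0004 0.0056 0.07 -65 1")

```text
time_s: 3.45
tool_pos: [0.5759, 0.0707, 0.1415]
tool_rot: [179.9, -0.1, -139.6]
force: [-0.8, 0.2, -0.1]
grip_width: 0.087
```

Call:
drive_tool(moves="0 0 0.01 0 1; 0 0 0.025 0 1; 0 0 0.045 0 1; 0 0 0.06 0 1; 0 0 0.065 0 1; 0 0 0.065 0 1; 0 0 0.065 0 1; 0 0 0.065 0 1")

```text
time_s: 4.25
tool_pos: [0.5779, 0.0704, 0.0789]
tool_rot: [-180.0, 0.1, -139.9]
force: [-0.1, 0.6, -0.0]
grip_width: 0.0869
```

Run:
```python
from h import *
np.set_printoptions(precision=4,suppress=True)
o=get_obs(); print(o["qpos"],o["tool_pos"],o["tool_rot"],o["force"],o["wrist_torque"])
K,T=T_cam("wrist"); im,D=read_camera("wrist"); save("w2.png",im)
for n,z in dict(nut_center=.092,screw_top=.124).items():
    for r in pinpoint("wrist",n)[:2]: print(n,np.round(r["uv"],1),round(r["conf"],2),at_z(K,T,r["uv"],z))
```

```text
[-22.8002  14.9231  15.3215 101.6613  -4.3564  63.8826 124.0163] [0.5779 0.0704 0.0789] [-179.9512    0.0949 -139.9248] [-0.1042  0.6275 -0.0334] [ 0.11    0.0712 -0.005 ]
nut_center [276.  247.2] 0.61 [0.577  0.0683 0.092 ]
```

View pics/w2.png

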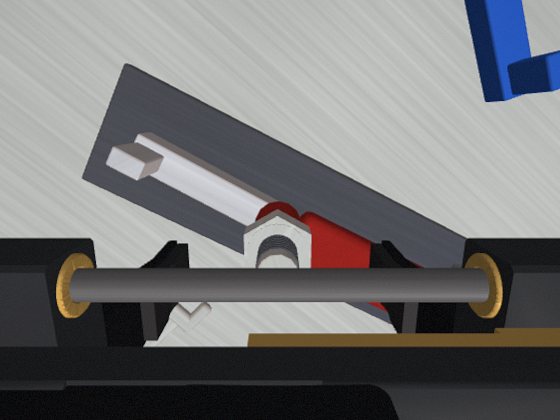

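Flats face the fingers and the nut sits centred at (278,240). Close on it.

Call:
drive_tool(moves="0 0 0 0 0.2; 0 0 0 0 0.2; 0 0 0 0 -0.2; 0 0 0 0 -0.2; 0 0 0 0 -0.4; 0 0 0 0 -0.4; 0 0 0 0 -0.4; 0 0 0 0 -0.4", grip_force=45)

```text
time_s: 5.2
tool_pos: [0.577, 0.0703, 0.0779]
tool_rot: [180.0, 0.0, -139.9]
force: [0.2, -0.5, -0.1]
grip_width: 0.0316
```

```bash
cat > st.py <<'E'
from h import *
np.set_printoptions(precision=3,suppress=True)
o=get_obs(); print(o["time_s"],o["qpos"],o["tool_pos"],o["tool_rot"],o["force"],"tq",o["wrist_torque"],"eff",o["effort"],o["grip_width"])
E
python3 st.py
```

```text
5.2 [-22.797  14.968  15.31  101.731  -4.36   63.874 124.029] [0.577 0.07  0.078] [ 179.998    0.003 -139.911] [ 0.21  -0.529 -0.114] tq [ 0.051  0.085 -0.016] eff [  0.001 -41.753   2.404 -28.558   0.078   0.044  -0.   ] 0.031648375709277435
```

Call:
drive_tool(moves="0 0 0.0001 8 -0.4; 0 0 0.0001 16 -0.4; 0 0 0.0002 24 -0.4; 0 0 0.0002 32 -0.4; 0 0 0.0003 40 -0.4; 0 0 0.0003 48 -0.4; 0 0 0.0004 56 -0.4; 0 0 0.0004 64 -0.4")

```text
time_s: 6.0
tool_pos: [0.577, 0.0703, 0.0775]
tool_rot: [180.0, -0.0, 155.8]
force: [-0.3, -0.6, 0.1]
grip_width: 0.0263
```

```bash
python3 st.py
```

```text
6.0 [-29.883  15.481  23.604 102.008  -6.837  63.912  61.729] [0.577 0.07  0.078] [179.997  -0.    155.757] [-0.305 -0.597  0.068] tq [ 0.006 -0.044 -0.006] eff [  0.818 -40.556   3.091 -28.448   0.067   0.077   1.41 ] 0.02628909087777231
```

The opening of 26 mm is less than the nut's 34 mm, so I need to look.

Run:
```python
from h import *
im,D=read_camera("wrist"); save("w3.png",im)
```

```text
(no output)
```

View pics/w3.png

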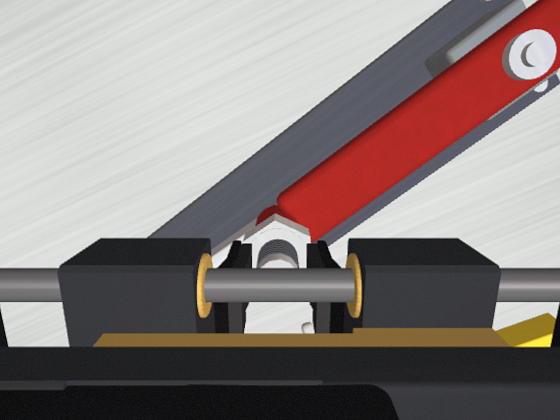

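Run:
```python
from hexfit import *
K=np.array(calibration("wrist")["intrinsics"]); Tt=np.array(calibration("wrist")["T_tool_cam"])
im,D=read_camera("wrist"); P=cloud(K,Tt,D)
for v in (235,243,250,258): print(v,[(u,*np.round(P[v,u]*1000).astype(int)) for u in range(222,340,8)])
cv2.imwrite("pics/crop3.png",cv2.resize(cv2.cvtColor(im,cv2.COLOR_RGB2BGR)[190:350,180:380],None,fx=4,fy=3.6,interpolation=cv2.INTER_CUBIC))
```

```text
235 [(222, np.int64(-18), np.int64(-43), np.int64(69)), (230, np.int64(-19), np.int64(-37), np.int64(70)), (238, np.int64(-13), np.int64(-29), np.int64(52)), (246, np.int64(9), np.int64(-17), np.int64(-13)), (254, np.int64(11), np.int64(-12), np.int64(-20)), (262, np.int64(11), np.int64(-8), np.int64(-20)), (270, np.int64(11), np.int64(-4), np.int64(-20)), (278, np.int64(11), np.int64(0), np.int64(-20)), (286, np.int64(12), np.int64(4), np.int64(-21)), (294, np.int64(11), np.int64(8), np.int64(-20)), (302, np.int64(11), np.int64(12), np.int64(-18)), (310, np.int64(0), np.int64(19), np.int64(14)), (318, np.int64(0), np.int64(24), np.int64(15)), (326, np.int64(-18), np.int64(36), np.int64(68)), (334, np.int64(-19), np.int64(42), np.int64(70))]
243 [(222, np.int64(-22), np.int64(-42), np.int64(62)), (230, np.int64(-17), np.int64(-34), np.int64(46)), (238, np.int64(11), np.int64(-19), np.int64(-33)), (246, np.int64(10), np.int64(-16), np.int64(-28)), (254, np.int64(7), np.int64(-12), np.int64(-20)), (262, np.int64(7), np.int64(-8), np.int64(-20)), (270, np.int64(9), np.int64(-4), np.int6
[... 1204 characters left out ...]
5)), (230, np.int64(11), np.int64(-20), np.int64(-50)), (238, np.int64(10), np.int64(-17), np.int64(-47)), (246, np.int64(10), np.int64(-14), np.int64(-47)), (254, np.int64(-1), np.int64(-13), np.int64(-19)), (262, np.int64(6), np.int64(-8), np.int64(-37)), (270, np.int64(8), np.int64(-4), np.int64(-42)), (278, np.int64(8), np.int64(0), np.int64(-44)), (286, np.int64(8), np.int64(3), np.int64(-42)), (294, np.int64(6), np.int64(7), np.int64(-37)), (302, np.int64(-1), np.int64(12), np.int64(-20)), (310, np.int64(10), np.int64(13), np.int64(-47)), (318, np.int64(10), np.int64(17), np.int64(-47)), (326, np.int64(11), np.int64(20), np.int64(-51)), (334, np.int64(-41), np.int64(45), np.int64(80))]
```

View pics/crop3.png

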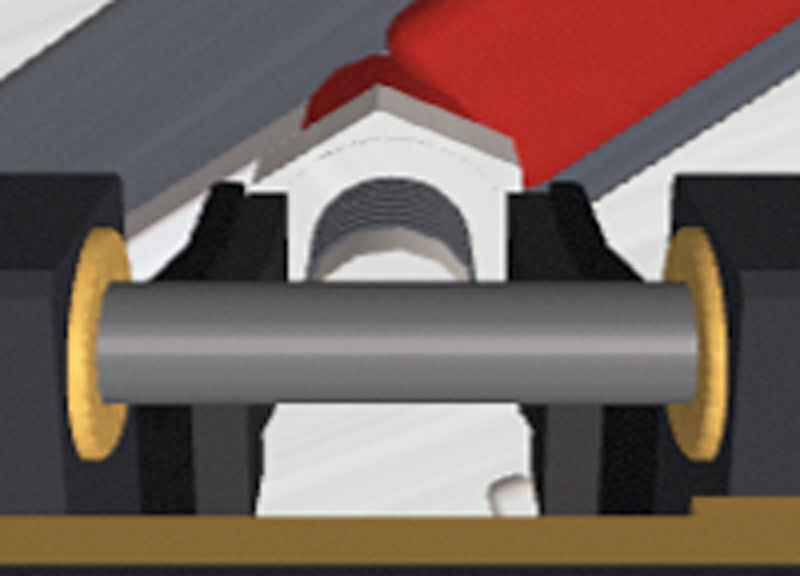

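The fingers flank the nut and it is square to them. Position target -0.4 may not give full grip, so I'll command full close and see where it stops.

Call:
drive_tool(moves="0 0 0 0 -1; 0 0 0 0 -1; 0 0 0 0 -1; 0 0 0 0 -1; 0 0 0 2 -1; 0 0 0 4 -1; 0 0 0 6 -1; 0 0 0 8 -1", grip_force=45)

```text
time_s: 6.9
tool_pos: [0.5769, 0.0699, 0.0775]
tool_rot: [-179.9, 0.0, 148.1]
force: [-0.3, -1.3, 0.6]
grip_width: 0.0176
```

```bash
python3 st.py
```

```text
6.9 [-30.758  15.562  24.639 102.044  -7.096  63.949  54.352] [0.577 0.07  0.078] [-179.946    0.013  148.14 ] [-0.311 -1.301  0.606] tq [-0.41   0.277  0.643] eff [ -0.033 -40.095   3.312 -28.759  -0.769  -0.347  -0.255] 0.017556320351320435
```

Run:
```python
from h import *
np.set_printoptions(precision=3,suppress=True)
for i in range(4):
    o=get_obs(); print(o["time_s"],o["tool_rot"],o["force"],o["wrist_torque"],o["effort"][4:],o["qpos"][6],o["grip_width"])
    im,D=read_camera("wrist")
save("w4.png",im)
K=np.array(calibration("wrist")["intrinsics"]); Tt=np.array(calibration("wrist")["T_tool_cam"])
from hexfit import cloud
P=cloud(K,Tt,D)
m=(abs(P[...,2]+.0195)<.0025)&(abs(P[...,0])<.025)&(abs(P[...,1])<.022); q=P[m]
print(len(q)); 
# top outline of nut in tool frame: max x for each y bin
for y in np.arange(-.018,.019,.002):
    s=q[abs(q[:,1]-y)<.001]; print(round(y,3),s[:,0].max().round(4) if len(s) else None)
```

```text
6.9 [-179.946    0.013  148.14 ] [-0.311 -1.301  0.606] [-0.41   0.277  0.643] [-0.769 -0.347 -0.255] 54.35208510017181 0.017556320351320435
6.95 [-179.95     0.011  148.053] [-1.39  -2.404  1.474] [-0.463  0.278  0.537] [-0.814 -0.399 -0.576] 54.271545779918604 0.01777351427623404
7.0 [-179.953    0.012  148.18 ] [-1.758 -1.993  0.792] [-0.472  0.344  0.53 ] [-0.851 -0.43  -0.747] 54.39834077413382 0.0181225125405204
7.05 [-179.957    0.006  148.199] [-0.975 -1.625  1.877] [-0.53   0.329  0.546] [-0.885 -0.466 -0.596] 54.42206872387305 0.017534537088322418
986
-0.018 None
-0.016 0.0094
-0.014 0.0107
-0.012 0.0121
-0.01 0.0135
-0.008 0.0157
-0.006 0.0169
-0.004 0.0184
-0.002 0.0191
-0.0 0.0183
0.002 0.0173
0.004 0.0166
0.006 0.0157
0.008 0.0146
0.01 0.0142
0.012 0.0133
0.014 0.0122
0.016 0.0114
0.018 None
```

The gripper over-closed: the fingers flex round the nut and are probably touching the screw itself above it, since the opening reads 17.6 mm. I'll turn back a little, release, and measure the nut again.

Call:
drive_tool(moves="0 0 0 -2 -1; 0 0 0 -4 -0.5; 0 0 0 -5 -0.2; 0 0 0 -5 0.2; 0 0 0 -5 0.4; 0 0 0 -5 0.6; 0 0 0 -5 0.6; 0 0 0 -5 0.6")

```text
time_s: 7.9
tool_pos: [0.5771, 0.0703, 0.0776]
tool_rot: [180.0, 0.0, 153.1]
force: [-0.9, -0.3, 0.0]
grip_width: 0.0615
```

```bash
python3 st.py
cat > nut.py <<'E'
from h import *
from hexfit import cloud
def nut():
    K,T=T_cam("wrist"); o=get_obs(); im,D=read_camera("wrist"); save("n_%.2f.png"%o["time_s"],im)
    P=cloud(K,np.array(calibration("wrist")["T_tool_cam"]),D)
    c=P[(abs(P[...,0]+.0)<.03)&(abs(P[...,1])<.022)&(abs(P[...,2]+.0195)<.004)]
    zt=np.median(c[:,2]); print("nut top z tool",zt,"world",o["tool_pos"][2]-zt)
    q=c[abs(c[:,2]-zt)<.0025]
    # upper outline (max x per y), fit hexagon 17 mm apothem
    ys=np.arange(-.016,.0165,.001); out=[]
    for y in ys:
        s=q[abs(q[:,1]-y)<.0007]
        if len(s): out.append((s[:,0].max(),y))
    out=np.array(out)
    from scipy.optimize import least_squares
    def f(p):
        d=out-p[:2]; n=[np.cos(p[2]+np.radians(30+60*k)) *d[:,0]+np.sin(p[2]+np.radians(30+60*k))*d[:,1] for k in range(6)]
        return (np.max(n,0)-.017)*1000
    r=min((least_squares(f,[.0,0,a],loss="soft_l1",f_scale=.5) for a in np.radians([-25,-15,-5,5,15,25])),key=lambda r:r.cost)
    print("hex centre tool mm",(r.x[:2]*1000).round(1),"nut angle about tool z rel. jaws deg",np.degrees(r.x[2]).round(1),"cost",round(r.cost,2),len(out)); print("nut world flat normal mod 60:", round((o["tool_rot"][2]-90-np.degrees(r.x[2]))%60,1))
nut()
E
python3 nut.py
```

```text
7.9 [-30.191  15.509  23.968 102.017  -6.953  63.912  59.148] [0.577 0.07  0.078] [179.99    0.005 153.081] [-0.911 -0.277  0.042] tq [0.007 0.012 0.035] eff [ -0.004 -40.386   3.626 -28.409   0.003   0.084  -0.001] 0.0614567147047019
nut top z tool -0.019683371526405244 world 0.0972541418815931
hex centre tool mm [-0.3 -0.8] nut angle about tool z rel. jaws deg -2.3 cost 0.3 33
nut world flat normal mod 60: 5.4
```

The nut had followed the tool (flat normal 5.4° mod 60, against 5.8° expected). The 0.5 N m came from over-closing. From here I'll use a position-limited grip at about 25 mm.

Call:
drive_tool(moves="0 -0.0007 0 0 -0.4; 0 -0.0007 0 0 -0.4; 0 -0.0007 0 0 -0.4; 0 -0.0007 0 0 -0.4; 0 -0.0007 0 0 -0.4; 0 -0.0007 0 4 -0.4; 0 -0.0007 0 8 -0.4; 0 -0.0007 0.0001 10 -0.4", grip_force=45)

```text
time_s: 8.75
tool_pos: [0.5768, 0.0697, 0.0775]
tool_rot: [180.0, 0.0, 143.0]
force: [-0.4, 0.2, 0.1]
grip_width: 0.027
```

```bash
cat > tq.py <<'E'
from h import *
np.set_printoptions(precision=3,suppress=True)
L=[]
for i in range(2):
    read_camera("wrist"); L.append(get_obs()); 
for o in L: print(o["time_s"],"rot",o["tool_rot"],"F",o["force"],"T",o["wrist_torque"],"eff",o["effort"][4:],o["qpos"][6].round(1),o["grip_width"].__round__(4))
E
python3 tq.py;python3 nut.py
```

```text
8.8 rot [179.995  -0.001 142.927] F [-0.088 -0.736  0.092] T [-0.047  0.056  0.004] eff [-0.007  0.087 -0.067] 49.4 0.0263
8.85 rot [179.998  -0.001 143.092] F [ 0.514  0.086 -0.223] T [-0.018  0.007  0.038] eff [-0.02   0.08  -0.252] 49.5 0.0265
nut top z tool -0.019828440262649252 world 0.09726580207477124
hex centre tool mm [-0.3 -0.1] nut angle about tool z rel. jaws deg -12.2 cost 0.4 33
nut world flat normal mod 60: 5.3
```

The nut isn't turning with the jaws (12° lag), so the fingers may actually be closing on the screw above the nut. I'll check where the fingertips end in the wrist depth.

Run:
```python
from h import *
from hexfit import cloud
np.set_printoptions(precision=1,suppress=True)
K=np.array(calibration("wrist")["intrinsics"]); Tt=np.array(calibration("wrist")["T_tool_cam"])
im,D=read_camera("wrist"); P=cloud(K,Tt,D)*1000; dark=im.max(2)<50
for v in range(226,268,3):
    u=[c for c in range(225,335) if dark[v,c] and abs(P[v,c,0])<30 and P[v,c,2]<20]
    L=[c for c in u if c<278]; Rr=[c for c in u if c>278]
    print(v,len(L),len(Rr),[ (c,P[v,c]) for c in ((max(L),) if L else ())+((min(Rr),) if Rr else ())])
o=get_obs(); print(o["tool_pos"])
crop=cv2.cvtColor(im,cv2.COLOR_RGB2BGR)[205:285,220:340]; cv2.imwrite("pics/crop4.png",cv2.resize(crop,None,fx=6.6,fy=6.6,interpolation=cv2.INTER_CUBIC))
```

```text
226 0 0 []
229 0 0 []
232 0 0 []
235 0 0 []
238 0 0 []
241 8 8 [(240, array([ 11.2, -18.4, -28.9])), (318, array([ 11.4,  18.5, -29.6]))]
244 19 18 [(250, array([  9.9, -13.6, -29.5])), (308, array([ 10.5,  13.6, -31.1]))]
247 21 20 [(250, array([  9.7, -13.4, -33. ])), (308, array([ 10.5,  13.3, -35.1]))]
250 21 21 [(250, array([  8.7, -13.3, -34.3])), (308, array([ 10.2,  13.1, -38.3]))]
253 23 23 [(250, array([  7.4, -13.3, -34.7])), (307, array([  7.6,  12.9, -35.3]))]
256 24 24 [(250, array([  5.8, -13.3, -34.5])), (307, array([  6.2,  12.9, -35.4]))]
259 26 26 [(250, array([  4.4, -13.3, -34.7])), (307, array([  4.4,  13. , -34.7]))]
262 26 28 [(250, array([  3.4, -13.3, -35.8])), (307, array([  3.6,  12.9, -36.2]))]
265 27 28 [(251, array([  0.1, -13.2, -31.7])), (307, array([  2.5,  12.9, -37.3]))]
[0.6 0.1 0.1]
```

View pics/crop4.png

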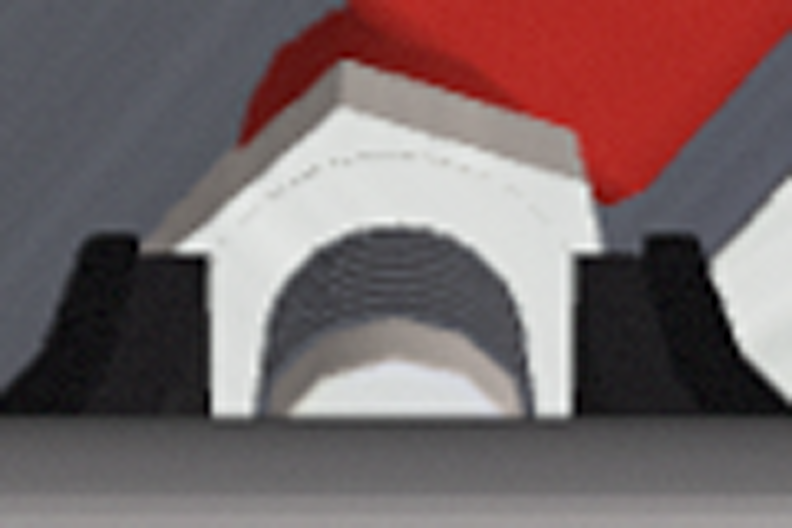

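Crop: the finger ends, at (210,250) and (575,250), stop above the nut's top face. Depth puts them about 29 mm short of the reported TCP, so I was squeezing the screw. The real tips need to go about 28 mm lower. I'll open, turn back to yaw 215, then descend watching the force.

Call:
drive_tool(moves="0 0 0 -1 0.6; 0 0 0 -8 1; 0 0 0 -16.5 1; 0 0 0 -25 1; 0 0 0 -33.5 1; 0 0 0 -42 1; 0 0 0 -50.5 1; 0 0 0 -59 1")

```text
time_s: 9.75
tool_pos: [0.5767, 0.0695, 0.0775]
tool_rot: [180.0, 0.0, -157.5]
force: [-1.2, -0.0, -0.8]
grip_width: 0.0815
```

Call:
drive_tool(moves="0 0 0.005 -8 1; 0 0 0.01 -13.4 1; 0 0 0.015 -13.4 1; 0 0 0.019 -13.4 1; 0 0 0.022 -13.4 1; 0 0 0.022 -13.4 1; 0 0 0.022 -13.4 1; 0 0 0.022 -13.4 1")

```text
time_s: 10.55
tool_pos: [0.5769, 0.0697, 0.0557]
tool_rot: [-180.0, 0.0, -144.5]
force: [-0.1, 0.2, -0.6]
grip_width: 0.087
```

Run:
```python
from h import *
from hexfit import cloud
np.set_printoptions(precision=3,suppress=True)
o=get_obs(); print(o["tool_pos"],o["tool_rot"],o["force"],o["qpos"])
K=np.array(calibration("wrist")["intrinsics"]); Tt=np.array(calibration("wrist")["T_tool_cam"])
im,D=read_camera("wrist"); save("w5.png",im); P=cloud(K,Tt,D)*1000; dark=im.max(2)<50
for v in range(232,268,4):
    u=[c for c in range(130,430) if dark[v,c] and abs(P[v,c,0])<30 and P[v,c,2]<20]
    L=[c for c in u if c<278]; Rr=[c for c in u if c>278]
    print(v,len(L),len(Rr),[ (c,P[v,c]) for c in ((max(L),) if L else ())+((min(Rr),) if Rr else ())])
for n in ("nut_center","screw_top"):
    K,T=T_cam("wrist"); print([(r["uv"],r["conf"],at_z(K,T,r["uv"],.092 if n[0]=="n" else .124)) for r in pinpoint("wrist",n)[:1]])
m=(abs(P[...,0])<25)&(abs(P[...,1])<20)
h,e=np.histogram(P[m][:,2],bins=np.arange(-60,30,3)); print([(int(a),int(b)) for a,b in zip(e,h) if b>20])
```

```text
[0.577 0.07  0.056] [-179.989    0.027 -144.523] [-0.075  0.213 -0.644] [-23.005  16.272  15.681 102.961  -4.951  61.404 119.927]
232 0 0 []
236 0 0 []
240 2 3 [(174, array([ 11.265, -49.403, -28.377])), (383, array([ 11.239,  50.024, -27.894]))]
244 22 22 [(187, array([  9.278, -43.343, -28.419])), (371, array([  9.655,  44.102, -29.121]))]
248 25 25 [(187, array([  7.308, -43.431, -28.557])), (371, array([  8.216,  43.812, -30.662]))]
252 29 27 [(187, array([  5.576, -43.346, -29.333])), (371, array([  6.555,  43.698, -31.557]))]
256 32 34 [(187, array([  4.196, -43.028, -30.973])), (370, array([  4.038,  43.707, -30.275]))]
260 37 39 [(188, array([  1.322, -43.233, -28.912])), (370, array([  2.395,  43.578, -31.229]))]
264 43 44 [(188, array([ -0.532, -43.226, -29.405])), (370, array([ -0.121,  44.021, -30.093]))]
[([277.9, 267.6], 0.58, array([0.576, 0.069, 0.092]))]
[]
[(-57, 50), (-54, 86), (-51, 91), (-48, 98), (-45, 524), (-42, 1172), (-39, 154), (-36, 141), (-33, 137), (-30, 111), (-18, 41), (-15, 62), (-12, 81), (-9, 160), (-6, 167), (-3, 110), (0, 86), (3, 83), (6, 62), (9, 49), (21, 291), (24, 68)]
```

View pics/w5.png

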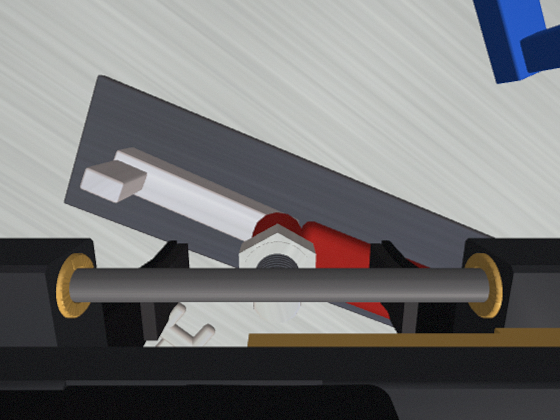

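Call:
drive_tool(moves="0 0 0.0025 0 1; 0 0 0.005 0 1; 0 0 0.005 0 -1; 0 0 0.005 0 -1; 0 0 0.005 0 -1; 0 0 0.005 0 -1; 0 0 0.005 0 -1; 0 0 0.005 0 -1", grip_force=35)

```text
time_s: 11.5
tool_pos: [0.5768, 0.0696, 0.0505]
tool_rot: [-180.0, 0.0, -144.5]
force: [0.7, 0.2, 0.3]
grip_width: 0.047
```

```bash
python3 tq.py; python3 tq.py
```

```text
11.55 rot [-179.997    0.012 -144.511] F [0.026 0.808 0.323] T [0.099 0.018 0.023] eff [ 0.073  0.048 -0.   ] 120.0 0.0431
11.6 rot [-179.996    0.006 -144.507] F [ 0.399 -0.104 -0.306] T [ 0.089  0.048 -0.016] eff [ 0.073  0.048 -0.   ] 120.0 0.0388
11.65 rot [-179.97     0.018 -144.503] F [ 3.982 -4.777  0.805] T [-1.408 -1.075 -0.036] eff [-0.648  0.61   0.022] 120.0 0.0349
11.7 rot [-179.924    0.036 -144.532] F [ 1.995 -1.088 -0.286] T [-0.087 -0.331 -0.048] eff [0.319 0.328 0.025] 120.0 0.0335
```

Now it stops at 33.5 mm, which is the nut. Run it down.

Call:
drive_tool(moves="0 0 0 0 -1; 0 0 0.0001 8 -1; 0 0 0.0002 16 -1; 0 0 0.0002 24 -1; 0 0 0.0003 32 -1; 0 0 0.0003 40 -1; 0 0 0.0004 48 -1; 0 0 0.0004 56 -1")

```text
time_s: 12.5
tool_pos: [0.5773, 0.0695, 0.0502]
tool_rot: [180.0, 0.1, 159.2]
force: [2.6, -0.2, 0.1]
grip_width: 0.0332
```

```bash
python3 tq.py; python3 nut.py
```

```text
12.55 rot [179.978   0.068 158.864] F [ 2.343 -1.724 -0.688] T [-0.17  -0.444  0.007] eff [-0.262  0.751 -0.07 ] 65.7 0.0337
12.6 rot [179.989   0.069 159.461] F [ 1.824 -0.774 -1.369] T [-0.164 -0.52   0.007] eff [-0.365  0.844 -0.891] 66.2 0.0337
nut top z tool -0.01895509754862229 world 0.06915939225242261
hex centre tool mm [-3.  -0.2] nut angle about tool z rel. jaws deg -3.9 cost 3.1 26
nut world flat normal mod 60: 13.4
```

Call:
drive_tool(moves="0 0 0 3 -1; 0 0 0 6 -1; 0 0 0.0001 9 -1; 0 0 0.0001 12 -1; 0 0 0.0001 15 -1; 0 0 0.0001 18 -1; 0 0 0.0001 18 -1; 0 0 0.0001 18 -1")

```text
time_s: 13.45
tool_pos: [0.5774, 0.0696, 0.0501]
tool_rot: [179.9, 0.1, 141.7]
force: [4.3, 0.3, -2.3]
grip_width: 0.0334
```

```bash
python3 tq.py
```

```text
13.5 rot [179.947   0.055 141.625] F [ 4.315 -0.015 -2.922] T [-0.116 -0.864 -0.011] eff [-0.261  1.483  0.014] 49.2 0.0337
13.55 rot [179.947   0.054 141.592] F [ 4.108 -0.502 -2.706] T [-0.147 -0.924  0.053] eff [-0.26   1.568  0.012] 49.1 0.0336
```

Call:
drive_tool(moves="-0.0004 0.0003 0.0002 3 -1; -0.0004 0.0003 0.0003 6 -1; -0.0004 0.0003 0.0004 9 -1; -0.0004 0.0003 0.0004 12 -1; -0.0004 0.0003 0.0005 15 -1; -0.0004 0.0003 0.0005 18 -1; -0.0004 0.0003 0.0005 18 -1; -0.0004 0.0003 0.0005 18 -1")

```text
time_s: 14.35
tool_pos: [0.5775, 0.0698, 0.0499]
tool_rot: [180.0, 0.0, 123.6]
force: [1.9, -0.6, 1.7]
grip_width: 0.0337
```

```bash
python3 tq.py
```

```text
14.4 rot [179.956   0.003 123.581] F [ 1.856 -0.431  2.442] T [-0.16  -0.542  0.095] eff [-0.204  0.901  0.015] 32.0 0.0335
14.45 rot [179.953  -0.001 123.564] F [1.352 0.127 2.772] T [-0.151 -0.545  0.072] eff [-0.192  0.887  0.017] 32.0 0.0335
```

Call:
drive_tool(moves="-0.0002 0 0 3 -1; -0.0002 0 0 6 -1; -0.0002 0 0 9 -1; -0.0002 0 0 12 -1; -0.0002 0 0 15 -1; -0.0002 0 0 18 -1; -0.0002 0 0 18 -1; -0.0002 0 0 18 -1")

```text
time_s: 15.25
tool_pos: [0.5777, 0.0698, 0.0498]
tool_rot: [180.0, -0.0, 105.6]
force: [2.3, -0.0, 2.5]
grip_width: 0.0337
```

```bash
python3 tq.py
```

```text
15.3 rot [179.951  -0.015 105.599] F [ 3.023 -0.096  3.81 ] T [-0.038 -0.619  0.274] eff [-0.144  1.027 -0.258] 14.9 0.0335
15.35 rot [179.949  -0.016 105.579] F [ 3.03  -0.231  3.6  ] T [ 0.028 -0.625  0.238] eff [-0.11   1.039 -0.257] 14.9 0.0336
```

Torque is up to about 0.25 N m: seated. Add a little more.

Call:
drive_tool(moves="-0.0002 0 0 1 -1; -0.0002 0 0 2 -1; -0.0002 0 0 3 -1; -0.0002 0 0 4 -1; -0.0002 0 0 5 -1; -0.0002 0 0 6 -1; -0.0002 0 0 7 -1; -0.0002 0 0 7 -1")

```text
time_s: 16.15
tool_pos: [0.5778, 0.0698, 0.0497]
tool_rot: [179.9, -0.0, 98.4]
force: [3.3, 1.5, 5.3]
grip_width: 0.0339
```

```bash
python3 tq.py; python3 tq.py
```

```text
16.2 rot [179.948  -0.026  98.463] F [2.104 2.37  5.23 ] T [ 0.399 -0.711  0.397] eff [ 0.476  1.21  -0.415] 8.2 0.0335
16.25 rot [179.949  -0.027  98.47 ] F [3.023 2.325 5.191] T [ 0.485 -0.751  0.351] eff [ 0.479  1.211 -0.394] 8.2 0.0334
16.3 rot [179.95   -0.029  98.467] F [3.435 2.164 5.311] T [ 0.493 -0.676  0.41 ] eff [ 0.481  1.211 -0.39 ] 8.2 0.0331
16.35 rot [179.948  -0.029  98.466] F [3.027 1.973 5.048] T [ 0.455 -0.707  0.39 ] eff [ 0.482  1.211 -0.39 ] 8.2 0.0338
```

Torque holds at about 0.39 N m. Release, rise, and go above the gauge tab at (0.600, -0.0225), jaws across it.

Call:
drive_tool(moves="0 0 0 0 1; 0 0 0 0 1; 0 0 0 0 1; 0 0 0 0 1; 0 0 -0.01 0 1; 0 0 -0.03 0 1; 0 0 -0.055 0 1; 0 0 -0.085 0 1", grip_force=25)

```text
time_s: 17.15
tool_pos: [0.5765, 0.0688, 0.1352]
tool_rot: [-179.9, 0.0, 98.5]
force: [1.6, 0.2, 0.1]
grip_width: 0.0851
```

Call:
drive_tool(moves="0 0 0 0 1; -0.02 0.002 0 -3 1; -0.04 0.004 0 -5.4 1; -0.06 0.006 0 -5.4 1; -0.08 0.007 0 -5.4 1; -0.0945 0.008 0 -5.4 1; -0.0945 0.008 0 -5.4 1; -0.0945 0.008 0 -5.4 1")

```text
time_s: 17.95
tool_pos: [0.599, -0.0224, 0.1342]
tool_rot: [-180.0, -0.0, 103.9]
force: [-0.7, 0.5, 0.4]
grip_width: 0.0867
```

Run:
```python
from hexfit import *
o=get_obs(); print(o["tool_pos"],o["tool_rot"],o["force"],o["wrist_torque"])
K,T=T_cam("wrist"); im,D=read_camera("wrist"); save("w6.png",im); P=cloud(K,T,D)
for n,z in (("gauge_grip",.052),("gauge_center",.022)):
    for r in pinpoint("wrist",n)[:2]: print(n,np.round(r["uv"]),r["conf"],at_z(K,T,r["uv"],z))
ok=D>0
m=ok&(abs(P[...,2]-.069)<.003)&(np.hypot(P[...,0]-.60,P[...,1]+.022)<.03)&(im.min(2)>60); print(m.sum(),P[m].mean(0),cv2.minAreaRect(P[m][:,:2].astype(np.float32)))
m=ok&(abs(P[...,2]-.033)<.004)&(np.hypot(P[...,0]-.59,P[...,1]-.02)<.07)&(im.min(2)>60); print(m.sum(),P[m].mean(0),cv2.minAreaRect(P[m][:,:2].astype(np.float32)))
```

```text
[ 0.599  -0.0224  0.1342] [-179.9794   -0.0475  103.8728] [-0.684   0.5395  0.3889] [-0.0615  0.0526  0.0431]
gauge_grip [536.  58.] 0.69 [0.7487 0.127  0.052 ]
gauge_grip [280. 209.] 0.61 [ 0.6004 -0.0237  0.052 ]
gauge_center [280. 142.] 0.89 [0.5884 0.0246 0.022 ]
gauge_center [537.   2.] 0.79 [0.7518 0.1727 0.022 ]
418 [ 0.6    -0.0221  0.0683] ((0.6001800298690796, -0.0226327832788229), (0.011929914355278015, 0.020537812262773514), 10.955218315124512)
2706 [0.5921 0.0181 0.0325] ((0.592982828617096, 0.01319178193807602), (0.0220257006585598, 0.0973113402724266), 11.288727760314941)
```

The gauge itself lies at about 11.3° and the fixture at about 14°. Align the jaws to the gauge, descend, close.

Call:
drive_tool(moves="-0.0003 0.0012 0.02 2.6 1; -0.0003 0.0012 0.04 2.6 1; -0.0003 0.0012 0.06 2.6 1; -0.0003 0.0012 0.08 2.6 1; -0.0003 0.0012 0.1 2.6 1; -0.0003 0.0012 0.115 2.6 1; -0.0003 0.0012 0.1225 2.6 1; -0.0003 0.0012 0.1225 2.6 0.2")

```text
time_s: 18.9
tool_pos: [0.5998, -0.0226, 0.011]
tool_rot: [-179.9, -0.0, 101.3]
force: [-0.8, 0.6, 0.0]
grip_width: 0.0837
```

Call:
drive_tool(moves="0 0 0 0 -1; 0 0 0 0 -1; 0 0 0 0 -1; 0 0 0 0 -1; 0 0 0 0 -1; 0 0 0 0 -1; 0 0 0 0 -1; 0 0 0 0 -1")

```text
time_s: 19.7
tool_pos: [0.6005, -0.023, 0.0119]
tool_rot: [180.0, -0.0, 101.3]
force: [0.6, -0.1, 0.1]
grip_width: 0.0231
```

```bash
python3 tq.py
```

```text
19.75 rot [179.999  -0.003 101.286] F [ 0.114  0.697 -0.697] T [-0.092  0.027  0.013] eff [-0.037  0.065 -0.   ] 23.1 0.0192
19.8 rot [179.999  -0.003 101.291] F [-0.613  0.101  0.472] T [-0.056  0.067  0.007] eff [-0.036  0.066 -0.   ] 23.1 0.0153
```

Call:
drive_tool(moves="0 0 0 0 -1; 0 0 0 0 -1; 0 0 0 0 -1; 0 0 0 0 -1; -0.002 0 0 0 -1; -0.004 0 0 0 -1; -0.006 0 0 0 -1; -0.008 0.0004 0 0 -1")

```text
time_s: 20.6
tool_pos: [0.6024, -0.0311, 0.0119]
tool_rot: [-180.0, -0.0, 101.3]
force: [0.4, 0.4, -1.0]
grip_width: 0.0122
```

```bash
python3 tq.py
```

```text
20.65 rot [179.996   0.023 101.255] F [-0.522 -0.179 -1.286] T [-0.096  0.004 -0.011] eff [-0.123  0.136 -0.001] 24.0 0.0115
20.7 rot [179.997   0.026 101.248] F [-0.057 -0.492 -0.317] T [-0.215 -0.005  0.02 ] eff [-0.152  0.116  0.024] 24.0 0.0121
```

The grip holds at 12 mm, sliding freely with low forces. Draw it right out, then lift.

Call:
drive_tool(moves="-0.008 0.0004 0 0 -1; -0.016 0.0008 0 0 -1; -0.024 0.0012 0 0 -1; -0.032 0.0016 0 0 -1; -0.04 0.002 0 0 -1; -0.048 0.0024 0 0 -1; -0.055 0.0026 0 0 -1; -0.055 0.0026 0 0 -1")

```text
time_s: 21.5
tool_pos: [0.6159, -0.0862, 0.0121]
tool_rot: [180.0, 0.1, 101.2]
force: [0.1, 0.3, -0.7]
grip_width: 0.012
```

```bash
python3 tq.py
python3 - <<'E'
from h import *
K,T=T_cam("wrist")
for n,z in (("gauge_grip",.052),("gauge_center",.022),("screw_top",.124)):
    for r in pinpoint("wrist",n)[:2]: print(n,np.round(r["uv"]),round(r["conf"],2),at_z(K,T,r["uv"],z).round(4))
E
```

```text
21.55 rot [179.999   0.026 101.219] F [ 0.717  0.481 -0.568] T [-0.105  0.035  0.007] eff [-0.051  0.077  0.031] 29.7 0.0116
21.6 rot [179.998  -0.001 101.263] F [-0.331  0.438 -0.877] T [-0.145  0.037 -0.002] eff [-0.054  0.086  0.007] 29.7 0.0122
gauge_grip [280. 269.] 0.89 [ 0.6156 -0.0827  0.052 ]
gauge_center [274. 154.] 0.74 [ 0.6031 -0.0357  0.022 ]
```

Call:
drive_tool(moves="0 0 -0.02 0 -1; 0 0 -0.045 0 -1; 0 0 -0.065 0 -1; -0.036 -0.021 -0.065 3.4 -1; -0.073 -0.042 -0.065 6.8 -1; -0.109 -0.063 -0.065 10.2 -1; -0.145 -0.084 -0.065 13.6 -1; -0.182 -0.105 -0.065 17 -1")

```text
time_s: 22.55
tool_pos: [0.5481, -0.2837, 0.077]
tool_rot: [180.0, -0.0, 84.2]
force: [0.7, 0.2, -1.6]
grip_width: 0.0118
```

```bash
python3 st.py
python3 - <<'E'
from hexfit import *
K,T=T_cam("top"); im,D=read_camera("top"); save("top2.png",im)
P=cloud(K,T,D); hsv=cv2.cvtColor(im,cv2.COLOR_RGB2HSV); m=cv2.inRange(hsv,(5,110,50),(20,255,255))>0
m&=(np.hypot(P[...,0]-.542,P[...,1]+.277)<.12)&(P[...,2]<.04); print(m.sum(),cv2.minAreaRect(P[m][:,:2].astype(np.float32)))
for cam in ("top","wrist"):
    K,T=T_cam(cam)
    if cam=="wrist": im,D=read_camera(cam); save("w7.png",im)
    for r in pinpoint(cam,"tray")[:2]: print(cam,np.round(r["uv"]),round(r["conf"],2),at_z(K,T,r["uv"],0.005))
E
```

```text
22.55 [ -9.967  23.35   43.624  97.392 -17.438  66.259  32.655] [ 0.548 -0.284  0.077] [179.974  -0.045  84.229] [ 0.746  0.156 -1.65 ] tq [-0.147  0.023 -0.1  ] eff [ -2.76  -43.486   8.858 -27.308   0.227   0.226  -0.249] 0.011782037505914828
581 ((0.5480242371559143, -0.24428759515285492), (0.09707976132631302, 0.08963003009557724), 80.77777099609375)
top [385. 221.] 0.87 [ 0.5444 -0.2742  0.005 ]
```

View pics/w7.png

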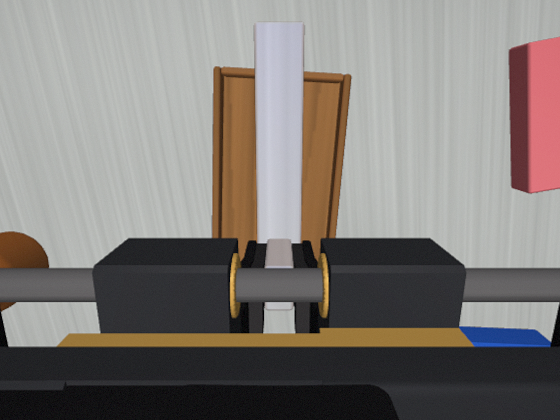

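The gauge hangs level, with the tray below it. Move the last bit and lower.

Call:
drive_tool(moves="-0.02 -0.004 0 1.7 -1; -0.0413 -0.0087 0 3.4 -1; -0.0413 -0.0087 0 3.4 -1; -0.0413 -0.0087 0.015 3.4 -1; -0.0413 -0.0087 0.03 3.4 -1; -0.0413 -0.0087 0.04 3.4 -1; -0.0413 -0.0087 0.04 3.4 -1; -0.0413 -0.0087 0.04 3.4 -1")

```text
time_s: 23.55
tool_pos: [0.5356, -0.3229, 0.0363]
tool_rot: [-179.9, -0.0, 80.9]
force: [-0.4, -0.4, -0.2]
grip_width: 0.0119
```

```bash
python3 st.py
python3 - <<'E'
from hexfit import *
K,T=T_cam("wrist"); im,D=read_camera("wrist"); save("w8.png",im); P=cloud(K,T,D)
hsv=cv2.cvtColor(im,cv2.COLOR_RGB2HSV); m=(cv2.inRange(hsv,(5,90,50),(20,255,255))>0)&(D>0)&(P[...,2]<.035)&(np.hypot(P[...,0]-.543,P[...,1]+.27)<.13)
w=m&(P[...,2]>.016)   # wall tops
print(m.sum(),w.sum()); q=P[w]; print("wall x at y-bins")
for y in np.arange(-.30,-.18,.02):
    s=q[abs(q[:,1]-y)<.01]; print(round(y,2),s[:,0].min() if len(s) else None,s[:,0].max() if len(s) else None)
print("far end y",q[:,1].max(), q[q[:,1].argmax()])
E
```

```text
23.55 [ -5.393  27.326  43.312  98.091 -20.695  62.944  35.257] [ 0.536 -0.323  0.036] [-179.943   -0.016   80.932] [-0.373 -0.422 -0.173] tq [-0.149 -0.005  0.015] eff [ -0.174 -43.565  10.064 -26.428  -0.079   0.152   0.006] 0.011857208687859989
27989 5387
wall x at y-bins
-0.3 0.492903430444906 0.5863327610618346
-0.28 0.49627466821190486 0.5892110189253117
-0.26 0.49949390442563246 0.5922841987473539
-0.24 0.5030739780228425 0.5963979224753996
-0.22 0.5063034416130123 0.5990859888754116
-0.2 0.5093641362577437 0.600245582113935
far end y -0.1909545646234977 [ 0.5122 -0.191   0.0191]
```

Aligned. Lower to the floor.

Call:
drive_tool(moves="0 0 0.008 0 -1; 0 0 0.016 0 -1; 0 0 0.022 0 -1; 0 0 0.026 0 -1; 0 0 0.028 0 -1; 0 0 0.0285 0 -1; 0 0 0.029 0 -1; 0 0 0.029 0 -1")

```text
time_s: 24.4
tool_pos: [0.5359, -0.3236, 0.0081]
tool_rot: [180.0, 0.0, 80.9]
force: [0.8, 1.3, -1.3]
grip_width: 0.0113
```

```bash
python3 tq.py
```

```text
24.45 rot [179.971   0.001  80.889] F [-0.581 -0.793 -0.875] T [-0.162  0.041 -0.024] eff [-0.057  0.102  0.001] 36.3 0.012
24.5 rot [179.972   0.     80.888] F [ 0.173  0.208 -1.938] T [-0.142  0.087 -0.055] eff [-0.057  0.104  0.   ] 36.3 0.0121
```

Call:
drive_tool(moves="0 0 0.0005 0 -1; 0 0 0.001 0 -1; 0 0 0.0013 0 -1; 0 0 0.0013 0 -1; 0 0 0.0013 0 -0.6; 0 0 0.0013 0 -0.5; 0 0 0.0013 0 0; 0 0 0.0013 0 0")

```text
time_s: 25.3
tool_pos: [0.5357, -0.3235, 0.0066]
tool_rot: [180.0, -0.0, 80.9]
force: [-0.9, -0.7, 1.0]
grip_width: 0.0305
```

Call:
drive_tool(moves="0 0 0 0 0; 0 0 0 0 0; 0 0 -0.01 0 0; 0 0 -0.03 0 0; 0 0 -0.06 0 0; 0 0 -0.1 0 0; 0 0 -0.13 0 0; 0 0 -0.13 0 0")

```text
time_s: 26.1
tool_pos: [0.5383, -0.3258, 0.1425]
tool_rot: [179.5, 0.1, 80.9]
force: [0.3, -0.2, 0.3]
grip_width: 0.0433
```

```bash
python3 tq.py
python3 - <<'E'
from hexfit import *
K,T=T_cam("wrist"); im,D=read_camera("wrist"); save("w9.png",im); P=cloud(K,T,D)
for n,z in (("gauge_grip",.047),("gauge_center",.017),("tray",.005)):
    for r in pinpoint("wrist",n)[:2]: print(n,np.round(r["uv"]),round(r["conf"],2),at_z(K,T,r["uv"],z))
hsv=cv2.cvtColor(im,cv2.COLOR_RGB2HSV)
m=(hsv[...,1]<60)&(im.min(2)>90)&(D>0)&(abs(P[...,2]-.028)<.006)&(np.hypot(P[...,0]-.543,P[...,1]+.277)<.075)
q=P[m]; A=np.c_[q[:,:2]-q[:,:2].mean(0),np.ones(len(q))]; c=np.linalg.lstsq(A,q[:,2],rcond=None)[0]; print("bar top",len(q),q.mean(0),"slopes",c[:2],cv2.minAreaRect(q[:,:2].astype(np.float32)))
E
```

```text
26.15 rot [179.694   0.058  80.874] F [-0.115  0.709  0.256] T [-0.068  0.045 -0.019] eff [-0.001  0.106 -0.03 ] 32.1 0.0436
26.2 rot [179.883  -0.003  80.887] F [-0.006  0.879 -1.049] T [-0.106  0.032 -0.015] eff [ 0.001  0.025 -0.01 ] 32.1 0.0434
gauge_grip [281. 202.] 0.97 [ 0.5382 -0.3222  0.047 ]
gauge_center [277. 138.] 0.65 [ 0.5427 -0.2736  0.017 ]
tray [277. 139.] 0.86 [ 0.5427 -0.2746  0.005 ]
bar top 3486 [ 0.5444 -0.2674  0.0275] slopes [-0.0009  0.0004] ((0.543067216873169, -0.27573463320732117), (0.1187100037932396, 0.02157389558851719), 80.52691650390625)
```

```bash
python3 -c "
from cell import *
print(sign_off())"
```

```text
the job is handed in; nothing more can be done
None
```

I tightened the jam nut to about 0.39 N m, drew the gauge out under light force, laid it in the tray, and handed the job in at about 26 s. One thing could have spoiled the run: early on I clamped the adjusting screw by mistake.

**The mistake:** the wrist images showed the fingertips ending about 29 mm short of the reported TCP. On my first try I therefore closed on the screw above the nut and turned the tool 8°. The wrist torque read 0.53 N m held, with one reading of 0.64 N m. Afterwards the nut's measured angle had shifted by about 4.6° (0.08 rad). I couldn't tell whether the screw turned with it or that was measurement error. This is under the 0.1 rad limit, but I couldn't measure the screw directly.

**The nut:** I lowered the fingers and gripped it properly (33.5 mm opening). It turned about 117°, with torque rising from 0.08 to 0.25 and then 0.39 N m. That means at least 0.12 rad of bite past the seat. I did not check the tightness again after letting go.

**The gauge:**
- **Drawing out:** I pulled it about 63 mm along the fixture's -y. At rest after the first 8 mm and again at the end, wrist force was about 1 N.
- **In the tray:** its measured centre is within about 3 mm of the tray's middle. It is flat, with a tilt of about 0.001 rad.
- **At hand-in:** the gripper was open and clear above it.

I saw no contact with any bystander, but did not re-measure where they lie.

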